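# Pack three snack pots, one per well, and shut the lunchbox

## Task

Pack the lunchbox: slide the three round snack pots along the wooden board and over its edge into the open lunchbox, one in each well and lying flat, without lifting them off the board or upsetting them. Then swing the lid over and press it gently down until it stops, fully shut. Leave the tumbler, ice pack, bowl and spoon where they are.

Things in the scene. Friction and masses are not known exactly. Their poses are not given: they have to be found in the camera images.
- lunchbox: Olive plastic lunchbox, fixed to the bench, 98 mm (its x) by 286 mm (its y), 34 mm high; open wells in one row along its y. Origin at the centre of its underside on the bench; its -x side (front) faces the board, its +x side carries the lid hinge. Outer walls and dividers are 4 mm thick, all 34 mm high.
- well0 (a point): Centre of the floor of the lunchbox's -y end well, 4 mm above the bench (30 mm below the rim); axes as the lunchbox. Each well is 90 mm by 90 mm, 94 mm from well to well.
- well1 (a point): Centre of the floor of the lunchbox's middle well, 4 mm above the bench (30 mm below the rim); axes as the lunchbox. Each well is 90 mm by 90 mm, 94 mm from well to well.
- well2 (a point): Centre of the floor of the lunchbox's +y end well, 4 mm above the bench (30 mm below the rim); axes as the lunchbox. Each well is 90 mm by 90 mm, 94 mm from well to well.
- board: Fixed wooden board 195 mm (x) by 380 mm (y), 36 mm thick, axes as the lunchbox, set against the lunchbox's front with its top 2 mm above the lunchbox rim. Origin at the centre of its underside, 147.5 mm on the -x side of the lunchbox's origin; its far edge is at x = -50 mm in the lunchbox's frame.
- pot0: Round flat white snack pot, closed, 76 mm in diameter (its grey seam 77 mm), 26 mm high, about 0.13 kg, one of three alike; stands on the board at the start. Origin at the centre of its underside, z up.
- pot1: Round flat white snack pot, closed, 76 mm in diameter (its grey seam 77 mm), 26 mm high, about 0.13 kg, one of three alike; stands on the board at the start. Origin at the centre of its underside, z up.
- pot2: Round flat white snack pot, closed, 76 mm in diameter (its grey seam 77 mm), 26 mm high, about 0.13 kg, one of three alike; stands on the board at the start. Origin at the centre of its underside, z up.
- lid (a joint): Lid hinge angle (rad): 0 shut on the rim, about 2 standing open, leaning away from the robot; grows as it opens. A stiff hinge: the lid stays where it is left.
- lid_hinge (a point): Middle of the lid's hinge axis, on the lunchbox's +x rim, 34.5 mm above the bench; the hinge axis runs along the lunchbox's y.
- lid_edge (a point): Middle of the lid's free edge on its outer face, 100 mm from the hinge axis. The lid is a plain plate 100 mm by 288 mm, 6 mm thick; a tab 70 mm wide goes 11 mm further at the middle of this edge. Shut, its outer face is 40.5 mm above the bench.
- tumbler: Stainless tumbler with a black cap, 75 mm in diameter, 176 mm high, upright on the bench beyond the +y end of the lunchbox. Origin at the centre of its underside. To be left alone.
- ice_pack: Yellow ice pack 140 x 90 x 22 mm, flat on the bench beyond the -y end of the lunchbox. Origin at the centre of its underside. To be left alone.
- bowl: Small wooden bowl, 110 mm in diameter, 45 mm high, on the bench. Origin at the centre of its underside. To be left alone.
- spoon: Grey plastic spoon 170 mm long, lying on the bench, handle to its -x. To be left alone.

How it is judged:
By the outcome, as a careful person would: the job done as asked, in the order asked, and still so for the second after the job is handed in, with the robot touching nothing.
It also fails if it takes over 64 s, if anything falls off the work surface, if the arm or the gripper's body presses on something with over 40 N, if the wrist force passes 120 N, or if a joint passes its speed limit or range.

## Robot

A 6-joint arm with a two-finger parallel gripper is mounted at the origin on the work surface. World frame = base frame: x ahead of the robot, y to its left, z up, the work surface at z = 0. Lengths are in mm, angles in rad, forces in N, time in s.
With the tool pointing down it reaches from about 275 to 1000 mm from the base axis. Payload 8.4 kg.
Tool frame: the origin (TCP) lies on the centre line of the jaws, within the pads' length; the fingertips stand 22 mm ahead of it and the grasp point (between the pads) lies 3 mm ahead of it; z points along the fingers, y is the direction in which the jaws open and shut (so a half turn about z gives the same grasp; the last joint's range is limited). The gripper opens to 85 mm and grips with 20 to 120 N. Pads are 22 mm wide; open, the fingers measure 114 mm over their backs; the gripper's body (76 mm by 85 mm) begins 54 mm behind the grasp point. The pads swing forward as they close: fully open they stand 13 mm farther back than shut.
Start: joints at [1.312, 0.353, 1.633, -0, 1.155, -0.002], TCP at [158.74, 604.508, 253.281] pointing down, gripper open.
Joint ranges: [-2.63, 2.63], [-0.92, 2.1], [0.06, 2.66], [-1.3, 4.44], [0, 2.69], [-3.02, 3.02]. Speed limits (rad/s): [2.22, 2.22, 2.79, 3.14, 3.14, 3.14].

## Interface

Orientations are given as [roll, pitch, yaw] about the fixed x, y, z axes, in that order (R = Rz(yaw) Ry(pitch) Rx(roll)).
In Python, from rig import r, optics, workorder, search_frame gives the robot as it stands.
- The arm moves only by the tool step_arm, never from a script. Its argument "series" is text: rows parted by semicolons, each of 6 numbers parted by spaces: the shift along the tool's x, y, z in cm, then the turn, a rotation vector about the tool's x, y, z in degrees. A call has 1 to 10 rows; each row is the pose to reach, as a shift and turn from the pose commanded when the call began, along the tool's axes at that moment; what a row does not reach only later rows make up. A row lasts 1/8 s, in which the tool goes at most 62.5 mm and 10.7 degrees, less where a joint would pass 70% of its speed; a pose out of reach is approached as far as the arm can. A call with a gripper value outside its range is refused whole. "grip" is the closure, from 0 (fully open) to 1 (shut), set as the call begins (left out, the last holds). The fingers move at their own pace and stop on an object; "newtons" is the grip in N (left out, the last holds). Time passes only in rows, so rows that repeat a pose let the fingers close. It gives the time, the measured TCP pose, the force and the opening at its end, in the units of the state.
- r.sense(): the state, without advancing time (a new reading comes with each control period).
- optics.grab_frame(name): name is "side" or "top"; returns a dict with "color" (384x512x3 uint8, blue, green, red), "depth" (384x512 float32, mm along the optical axis (not along the pixel's ray), 0 where there is no reading), "fx", "fy", "cx", "cy" (pixels), "eye" and "rotation" of the camera in the world. Camera axes: x right, y down, z forward; pixel columns grow to the right and rows downward; lengths in mm; the calibration is good to about 2 mm. A picture is of the moment at which its call begins.
- workorder.sign_off(): hands the job in, once; it reports no verdict.
Trained networks look in a picture, given as the dict that the camera call returned (one of the last four; its "shot" number tells which), for a name from the list of things; names that differ only in an ending like _2 or _b are one class to them, and where a whole thing is asked for, a point or a joint stands for the part that bears it (a point fixed in the world has none). Each returns a list of dicts, best first, with "score" (0 to 1); they miss things now and then, are a little off and sometimes report something else, mostly with a low value. They report only what shows in the picture. A call takes as long as a camera call.
- search_frame(picture, target): "xy" ([column, row] in pixels, amid what is visible of it).
The state is a dict: "clock": time; "qpos": joint angles; "qvel": joint speeds; "joint_efforts": joint torques, N m; "eef_pos": TCP position; "tcp_rot": TCP orientation; "contact_force": force on the tool from outside, world axes, zero at the start; "wrist_torque": the same for the moment, N m; "opening": opening from 0.0 (shut) to 1.0 (fully open).
Only numpy, scipy, OpenCV 4.12 (cv2) and the standard library are available. Lean on these libraries where they do the work, as an engineer would, in place of code of your own. Each camera call takes 0.05 s, during which the arm holds its last target.

## Working session

There is one attempt and no reset: what is moved stays moved. The work goes in short steps, Python scripts to look and compute and a tool call to move; the robot and the scene stay as the last step left them, time stands still between calls to the robot, and variables do not carry over. Pictures are saved under pics/ and viewed, and the job is handed in when it is done.

Besides the shell and the picture viewer there is one more tool, called after "Emit:" as a command line: name --argument value ..., lists and objects as JSON in quotes. step_arm: Moves the arm, as the interface text tells. Its arguments: {"type":"object","properties":{"series":{"type":"string"},"grip":{"type":"number"},"newtons":{"type":"number"}},"required":["series"]}

```bash
ls; mkdir -p pics
python3 - <<'E'
from rig import r, optics, workorder, search_frame
import cv2, numpy as np, pickle
print(r.sense())
for n in ("top","side"):
    f=optics.grab_frame(n); cv2.imwrite(f"pics/a_{n}.png",f["color"]); pickle.dump(f,open(f"a_{n}.pkl","wb"))
    print(n,f["fx"],f["cx"],f["cy"],f["eye"],f["rotation"])
    for t in ("lunchbox","board","pot0","lid","tumbler","ice_pack","bowl","spoon"):
        print(t,[(d["xy"],round(d["score"],2)) for d in search_frame(f,t)][:4])
E
```

```text
pics
{'clock': 0.0, 'qpos': array([ 1.31164288e+00,  3.53632057e-01,  1.63417064e+00, -9.53670545e-06,
        1.15519786e+00, -2.39512963e-03]), 'qvel': array([ 9.53772370e-04,  4.93524504e-06, -7.21886585e-05, -4.44169081e-04,
        1.54079536e-03,  1.41668911e-03]), 'joint_efforts': array([-1.66599297e-03, -6.05241251e+01, -3.42070735e+01, -3.15683455e-04,
        9.24833352e-03, -4.39501900e-05]), 'eef_pos': array([158.59708739, 604.06178062, 252.55609439]), 'tcp_rot': array([-3.14018474e+00,  5.34734026e-06,  2.88483819e+00]), 'contact_force': array([ 0.52443788, -0.88389774,  0.32660721]), 'wrist_torque': array([ 0.0057235 , -0.02207566,  0.00438504]), 'opening': 0.9990108985761086}
top 358.31326204861074 261.92966649099964 195.5735720581642 [ 281.35389333   36.69884895 1316.83214222] [-2.97021708  0.01951598 -1.58023842]
lunchbox [([262.5, 157.2], 0.74)]
board [([278.5, 213.8], 0.78)]
pot0 [([304.3, 195.2], 0.79), ([274.4, 205.4], 0.74), ([242.9, 203.8], 0.64)]
lid [([261.0, 145.4], 0.77), ([264.0, 157.8], 0.54)]
tumbler [([183.7, 187.6], 0.68), ([264.0, 155.8], 0.46)]
ice_pack [([344.5, 138.6], 0.75)]
bowl [([422.8, 221.5], 0.7), ([341.7, 140.2], 0.38)]
spoon [([122.2, 218.0], 0.51), ([425.6, 219.7], 0.41)]
side 428.770003484277 245.73255704858903 194.05072433396728 [  155.11952613 -1131.15087896  1345.37545865] [-2.37226148  0.01411536 -0.30122196]
lunchbox [([279.7, 195.5], 0.95)]
board [([241.2, 219.0], 0.68), ([276.6, 191.6], 0.62)]
pot0 [([241.8, 207.7], 0.77), ([233.2, 190.4], 0.71), ([254.1, 223.1], 0.54)]
lid [([233.6, 189.2], 0.73), ([286.9, 184.0], 0.64)]
tumbler [([231.9, 153.0], 0.81)]
ice_pack []
bowl [([271.5, 329.3], 0.65), ([279.5, 193.4], 0.36)]
spoon [([191.9, 141.2], 0.55)]
```

Run:
```python
import cv2
a=cv2.imread("pics/a_top.png")[90:290,90:450]; cv2.imwrite("pics/a_top2.png",cv2.resize(a,None,fx=2.2,fy=2.2,interpolation=cv2.INTER_CUBIC))
a=cv2.imread("pics/a_side.png")[120:280,150:400]; cv2.imwrite("pics/a_side2.png",cv2.resize(a,None,fx=3,fy=3,interpolation=cv2.INTER_CUBIC))
```

```text
(no output)
```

View pics/a_top2.png

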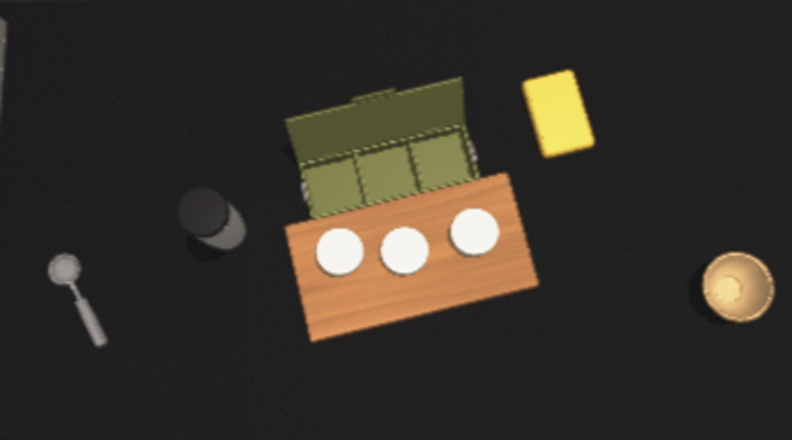

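View pics/a_side2.png

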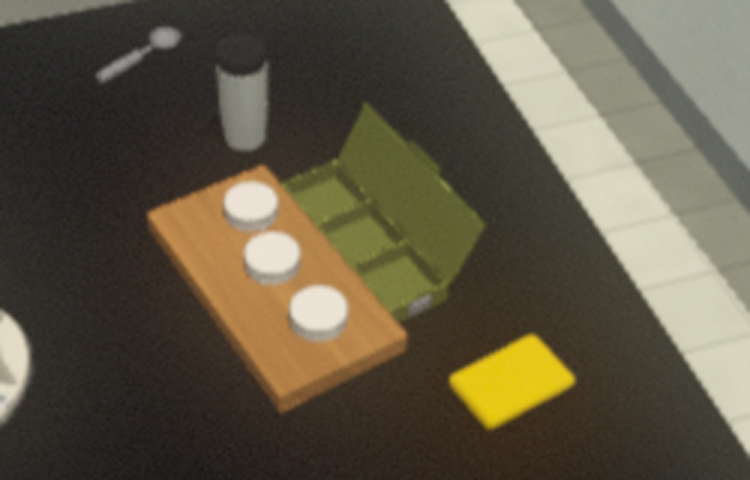

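The top view shows the board (centre about px 278,214), with three white pots on it. Behind it are the lunchbox and the lid standing open. The tumbler is on the left and the ice pack on the right. Next I'll measure positions.

```bash
cat > h.py <<'E'
import numpy as np, cv2
from scipy.spatial.transform import Rotation as Rn
def Rm(f): return Rn.from_euler("xyz",f["rotation"]).as_matrix()
def plane(f,uv,z):
    uv=np.atleast_2d(np.asarray(uv,float))
    d=np.c_[(uv[:,0]-f["cx"])/f["fx"],(uv[:,1]-f["cy"])/f["fy"],np.ones(len(uv))]@Rm(f).T
    e=np.asarray(f["eye"]); return e+d*((z-e[2])/d[:,2])[:,None]
def cloud(f):
    v,u=np.mgrid[:384,:512]; D=f["depth"].astype(float)
    c=np.stack([(u-f["cx"])/f["fx"]*D,(v-f["cy"])/f["fy"]*D,D],-1)
    return c@Rm(f).T+np.asarray(f["eye"])
def pots(f,z=62):
    hsv=cv2.cvtColor(f["color"],cv2.COLOR_BGR2HSV)
    m=((hsv[...,1]<60)&(hsv[...,2]>140)).astype(np.uint8)
    n,l,s,c=cv2.connectedComponentsWithStats(m)
    return [(c[i],s[i,4],plane(f,c[i],z)[0]) for i in range(1,n) if 200<s[i,4]<900]
E
python3 - <<'E'
from h import *; import pickle
for n in("top","side"):
    f=pickle.load(open(f"a_{n}.pkl","rb")); P=cloud(f)
    hsv=cv2.cvtColor(f["color"],cv2.COLOR_BGR2HSV)
    for p in pots(f): print(n,"pot",np.round(p[0],1),p[1],np.round(p[2],1))
    m=((hsv[...,0]<17)&(hsv[...,1]>100)&(hsv[...,2]>90)).astype(np.uint8)
    nn,l,s,c=cv2.connectedComponentsWithStats(m); i=1+np.argmax(s[1:,4]); mm=(l==i)
    print(s[i],"depthz board",np.median(P[mm][:,2]))
    cs=cv2.findContours(mm.astype(np.uint8),0,2)[0]; h=cv2.convexHull(max(cs,key=len))[:,0]
    w=plane(f,h,36)[:,:2].astype(np.float32); rc=cv2.minAreaRect(w); print(n,rc, cv2.boxPoints(rc).round(1).tolist())
    # olive
    m=((hsv[...,0]>22)&(hsv[...,0]<45)&(hsv[...,1]>60)&(hsv[...,2]>40)&(hsv[...,2]<180))
    q=P[m&(f["depth"]>0)]; print("olive",len(q),np.percentile(q[:,2],[1,10,50,90,99]).round(1))
E
```

```text
top pot [ 6.  42.8] 227 [1116.  1051.1   62. ]
top pot [26.9 43.2] 564 [1112.4  968.1   62. ]
top pot [305.2 195.1] 366 [498.6 -94.4  62. ]
top pot [273.4 203.6] 372 [469.6  18.8  62. ]
top pot [243.9 204. ] 357 [469.3 123.2  62. ]
[ 219  168  116   78 4538] depthz board 37.166961253713225
top ((465.0800476074219, 8.293319702148438), (197.70361328125, 382.8536071777344), 13.267674446105957) [[324.8999938964844, 171.89999389648438], [412.79998779296875, -200.6999969482422], [605.2000122070312, -155.3000030517578], [517.4000244140625, 217.3000030517578]]
olive 3812 [ -1.1   3.1  33.6 111.3 130.3]
side pot [217.9  16.3] 807 [ 834.  1769.3   62. ]
side pot [124.6  57.3] 290 [ 149.4 1394.3   62. ]
side pot [240.1  96.7] 237 [692.6 761.6  62. ]
side pot [197.1 105.1] 321 [456.9 758.6  62. ]
side pot [233.2 188.2] 228 [466.7 110.6  62. ]
side pot [240.3 205.3] 251 [466.8   7.3  62. ]
side pot [255.8 223.7] 277 [ 496.1 -104.8   62. ]
[ 199  175   87   82 2679] depthz board 32.60697455716513
side ((461.7933349609375, -4.2056121826171875), (206.8985137939453, 405.12164306640625), 13.121700286865234) [[315.1000061035156, 169.60000610351562], [407.0, -225.0], [608.5, -178.0], [516.5999755859375, 216.60000610351562]]
olive 3072 [ -9.3  -3.8  18.5 102.5 124.9]
```

```bash
cat >> h.py <<'E'
def proj(f,P):
    c=(np.asarray(P,float)-np.asarray(f["eye"]))@Rm(f)
    return np.c_[c[:,0]/c[:,2]*f["fx"]+f["cx"],c[:,1]/c[:,2]*f["fy"]+f["cy"]]
def overlay(f,segs,name,crop,k):
    x0,y0,x1,y1=crop
    im=cv2.resize(f["color"][y0:y1,x0:x1],None,fx=k,fy=k,interpolation=cv2.INTER_CUBIC)
    for s,col in segs:
        q=(proj(f,s)-[x0,y0]+0.5)*k
        cv2.polylines(im,[np.round(q).astype(np.int32)],False,col,1,cv2.LINE_AA)
    cv2.imwrite(name,im)
a=np.linspace(0,2*np.pi,41)
def circ(x,y,z,R=38): return np.c_[x+R*np.cos(a),y+R*np.sin(a),np.full(41,z)]
def sil(f,x,y,z0=36,z1=62,S=8):
    h=cv2.convexHull(((proj(f,np.r_[circ(x,y,z0),circ(x,y,z1)])).astype(np.float32)))
    M=cv2.moments(h); return np.array([M["m10"]/M["m00"],M["m01"]/M["m00"]]),M["m00"]
class Box:
    def __init__(s,x,y,yaw): s.o=np.array([x,y,0.]); s.yaw=yaw; s.R=Rn.from_euler("z",yaw).as_matrix()
    def w(s,P): return np.atleast_2d(P)@s.R.T+s.o
    def l(s,P): return (np.atleast_2d(P)-s.o)@s.R
    def segs(s):
        rect=lambda x0,x1,y0,y1,z:s.w([[x0,y0,z],[x1,y0,z],[x1,y1,z],[x0,y1,z],[x0,y0,z]])
        o=[(rect(-245,-50,-190,190,36),(255,0,0)),(rect(-49,49,-143,143,34),(0,0,255))]
        for i in(-1,0,1): o.append((rect(-45,45,94*i-45,94*i+45,34),(0,255,255)))
        return o
E
python3 - <<'E'
from h import *; import pickle
from scipy.optimize import least_squares,minimize
fs={n:pickle.load(open(f"a_{n}.pkl","rb")) for n in("top","side")}
est=[(469,123),(469,19),(499,-95)]
for e in est:
    for n,f in fs.items():
        hsv=cv2.cvtColor(f["color"],cv2.COLOR_BGR2HSV)
        c0,A=sil(f,*e); 
        sat=hsv[...,1].astype(float)
        m=((sat<110)).astype(np.uint8); nn,l,s,c=cv2.connectedComponentsWithStats(m,connectivity=4)
        i=l[int(round(c0[1])),int(round(c0[0]))]
        cc=c[i]; area=s[i,4]
        # solve xy s.t. silhouette centroid = cc
        sol=least_squares(lambda p:sil(f,*p)[0]-cc,e).x
        print(n,e,"area",area,"exp",round(A),"xy",sol.round(1))
# box fit by gradient along board outline etc.
b0=Box(608.6,42.1,np.radians(13.27))
for n,f in fs.items():
    g=cv2.GaussianBlur(cv2.cvtColor(f["color"],cv2.COLOR_BGR2LAB).astype(np.float32),(0,0),0.8)
    gm=sum(cv2.Sobel(g[...,k],cv2.CV_32F,1,0)**2+cv2.Sobel(g[...,k],cv2.CV_32F,0,1)**2 for k in range(3))**.5
    gm=np.minimum(gm,120)
    def cost(p):
        b=Box(*p); t=0
        for (s,_),wt in zip(b.segs()[:1],[1]):
            q=np.concatenate([np.linspace(s[i],s[i+1],80) for i in range(4)])
            uv=proj(f,q).astype(np.float32)
            t-=wt*cv2.remap(gm,uv[:,0:1],uv[:,1:2],cv2.INTER_LINEAR).mean()
        return t
    best=minimize(cost,[608.6,42.1,np.radians(13.27)],method="Nelder-Mead",options=dict(initial_simplex=[[608.6,42.1,.2316],[614,42,.2316],[608,48,.2316],[608,42,.245]]))
    p=best.x; print(n,"box",p.round(2),np.degrees(p[2]).round(2),best.fun,cost([608.6,42.1,.2316]))
    segs=Box(*p).segs()
    for e in est: segs+= [(circ(*e,62),(0,200,0)),(circ(*e,36),(200,0,200))]
    overlay(f,segs,f"pics/b_{n}.png",(200,115,360,260) if n=="top" else (190,140,340,260),5)
E
```

```text
top (469, 123) area 401 exp 374 xy [470.6 123.6]
side (469, 123) area 564 exp 252 xy [469. 123.]
top (469, 19) area 399 exp 373 xy [471.2  19. ]
side (469, 19) area 564 exp 277 xy [464.4  22.5]
top (499, -95) area 409 exp 378 xy [500.2 -95. ]
side (499, -95) area 324 exp 305 xy [499.2 -95. ]
top box [6.0639e+02 4.3470e+01 2.4000e-01] 13.54 -116.6587142944336 -115.64751
side box [6.0687e+02 3.8230e+01 2.3000e-01] 12.92 -111.14788818359375 -108.01698
```

View pics/b_top.png

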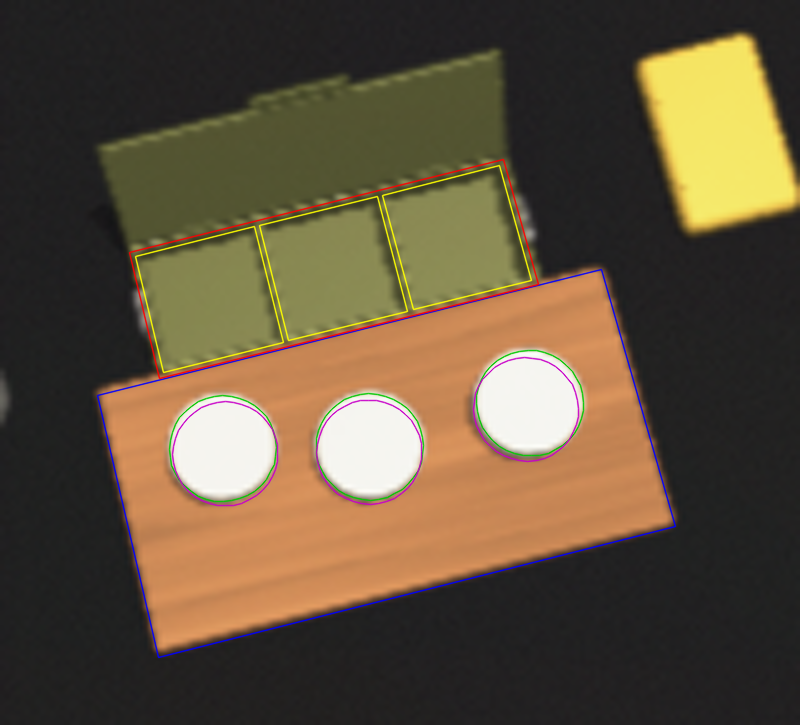

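View pics/b_side.png

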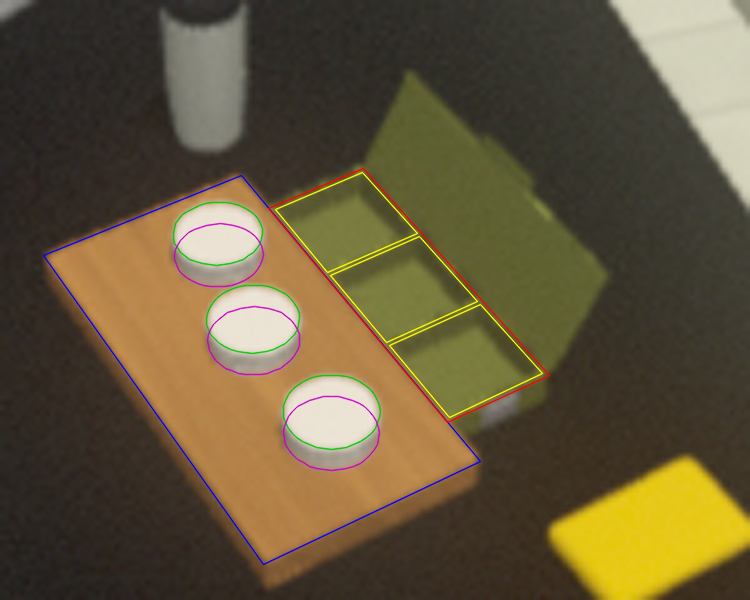

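Both overlays match the picture: the board, wells and pots all line up. The box is at about (607.5, 41, 13.2°), and I'll grip each pot lightly across the box's y direction and slide it over.

```bash
cat >> h.py <<'E'
BX=Box(607.5,41.2,np.radians(13.2))
YAW=np.radians(193.2)
def rel(target,yaw=YAW,s=None,n=1,tilt=None):
    """shift(cm)+rotvec(deg) in tool axes from measured pose to target (world mm)"""
    from rig import r
    s=s or r.sense()
    R0=Rn.from_euler("xyz",s["tcp_rot"]); 
    R1=Rn.from_euler("xyz",[np.pi,0,yaw])
    d=R0.as_matrix().T@(np.asarray(target)-s["eef_pos"])/10
    rv=np.degrees((R0.inv()*R1).as_rotvec())
    print("t",round(float(s["clock"]),2),"at",np.round(s["eef_pos"],1),"F",np.round(s["contact_force"],1),"op",round(float(s["opening"]),3))
    print("shift cm",d.round(2),"turn",rv.round(1))
E
python3 - <<'E'
from h import *
for p in [(470,123.3),(470.6,19),(499.8,-95)]: print(BX.l([*p,36]).round(1))
for i in(-1,0,1): print(BX.w([0,94*i,4]).round(1))
rel((470,123.3,252))
rel((470,123.3,95))
E
```

```text
[[-115.1  111.3   36. ]]
[[-138.4    9.6   36. ]]
[[-136. -108.   36.]]
[[629.  -50.3   4. ]]
[[607.5  41.2   4. ]]
[[586.  132.7   4. ]]
t 0.9 at [158.8 604.5 253.3] F [-0.3  1.   0.3] op 1.004
shift cm [-42.33 -38.64   0.13] turn [  0.    0.  -27.9]
t 0.9 at [158.8 604.5 253.3] F [-0.3  1.   0.3] op 1.004
shift cm [-42.33 -38.64  15.83] turn [  0.    0.  -27.9]
```

Emit:
step_arm --series "-4.2 -3.9 0 0 0 -3; -8.5 -7.7 0 0 0 -6; -12.7 -11.6 0 0 0 -9; -16.9 -15.5 0 0 0 -12; -21.2 -19.3 0 0 0 -15; -25.4 -23.2 0 0 0 -18; -29.6 -27 0 0 0 -21; -33.9 -30.9 3 0 0 -24; -38.1 -34.8 7 0 0 -27.9; -42.3 -38.6 11 0 0 -27.9" --grip 0 --newtons 20

```text
clock: 2.15
eef_pos: [463.4, 133.9, 152.6]
tcp_rot: [3.141, 0.002, -2.911]
contact_force: [-0.0, -0.1, 0.1]
opening: 1.004
```

Run:
```python
from h import *
rel((470,123.3,72))
```

```text
t 2.15 at [463.4 133.9 152.6] F [-0.  -0.1  0.1] op 1.004
shift cm [-0.38 -1.19  8.07] turn [0.  0.1 0. ]
```

Emit:
step_arm --series "0 0 1.5 0 0 0; 0 0 3.5 0 0 0; 0 0 4.8 0 0 0; 0 0 4.8 0 0 0; 0 0 4.8 0 0 0"

```text
clock: 2.78
eef_pos: [462.5, 136.0, 105.7]
tcp_rot: [3.142, 0.001, -2.911]
contact_force: [-0.5, -0.5, -0.2]
opening: 1.0
```

```bash
cat >> h.py <<'E'
def look(name,segs=(),c=None):
    from rig import optics
    for n,cr in (("top",(200,115,360,260)),("side",(190,110,340,260))):
        f=optics.grab_frame(n); overlay(f,list(segs),f"pics/{name}_{n}.png",cr,3)
    A=cv2.imread(f"pics/{name}_top.png");B=cv2.imread(f"pics/{name}_side.png")
    H=max(A.shape[0],B.shape[0]);P=lambda x:cv2.copyMakeBorder(x,0,H-x.shape[0],0,0,0)
    o=np.hstack([P(A),P(B)]); k=min(1,800/o.shape[1]); cv2.imwrite(f"pics/{name}.png",cv2.resize(o,None,fx=k,fy=k,interpolation=cv2.INTER_AREA))
E
python3 - <<'E'
from h import *
rel((470,123.3,70))
look("c1")
E
```

```text
t 2.77 at [462.5 136.  105.7] F [-0.5 -0.5 -0.2] op 1.0
shift cm [-0.44 -1.41  3.57] turn [0.  0.1 0. ]
```

View pics/c1.png

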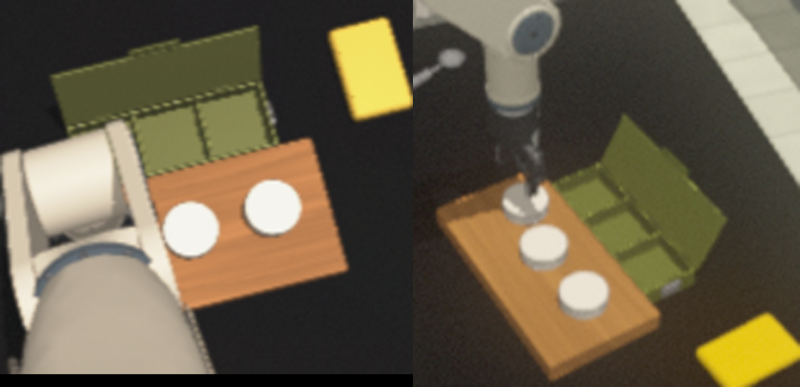

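The side view shows the gripper above the +y pot (around 525,203), with the other two pots untouched. The last call fell slightly short, so I'll work from the measured pose.

Emit:
step_arm --series "-0.2 -0.7 0 0 0 0; -0.44 -1.41 0 0 0 0; -0.44 -1.41 0.8 0 0 0; -0.44 -1.41 1.8 0 0 0; -0.44 -1.41 2.8 0 0 0; -0.44 -1.41 3.57 0 0 0; -0.44 -1.41 3.57 0 0 0"

```text
clock: 3.75
eef_pos: [469.1, 122.6, 68.6]
tcp_rot: [-3.142, -0.002, -2.911]
contact_force: [0.3, -0.1, -0.3]
opening: 1.001
```

Run:
```python
from h import *
from rig import optics
f=optics.grab_frame("side"); P=BX
c=np.array([469.1,122.6,0])
ex=BX.R[:,0];ey=BX.R[:,1]
segs=[(circ(470,123.3,62),(0,200,0)),(circ(470,123.3,36),(200,0,200))]
for z in (47,60):
  for sgn in(-1,1):
    q=c+sgn*42.5*ey; segs.append((np.array([q-11*ex,q+11*ex])+[0,0,z],(0,0,255) if z==47 else (255,255,0)))
overlay(f,segs,"pics/c2.png",(205,120,285,200),9)
cv2.imwrite("pics/c2r.png",cv2.resize(f["color"][120:200,205:285],None,fx=7,fy=7,interpolation=cv2.INTER_CUBIC))
```

```text
(no output)
```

View pics/c2.png

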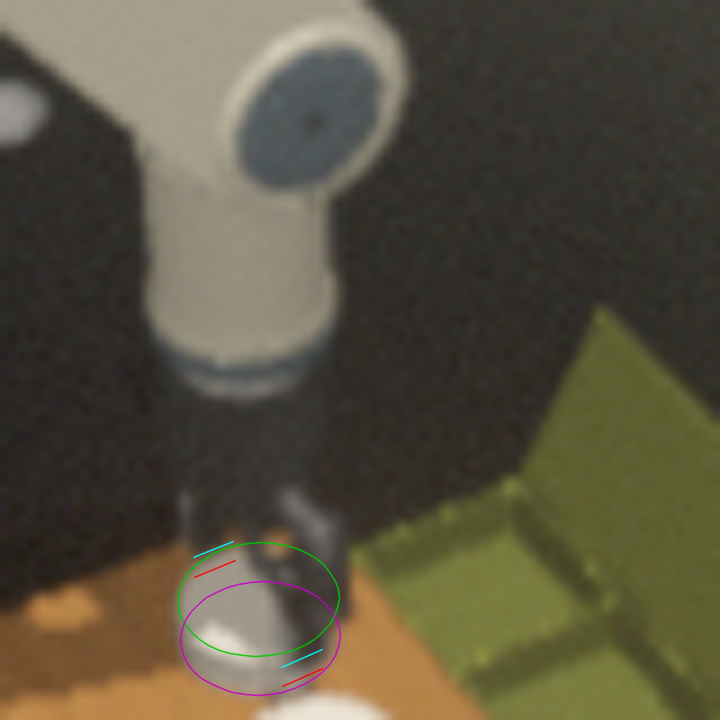

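View pics/c2r.png

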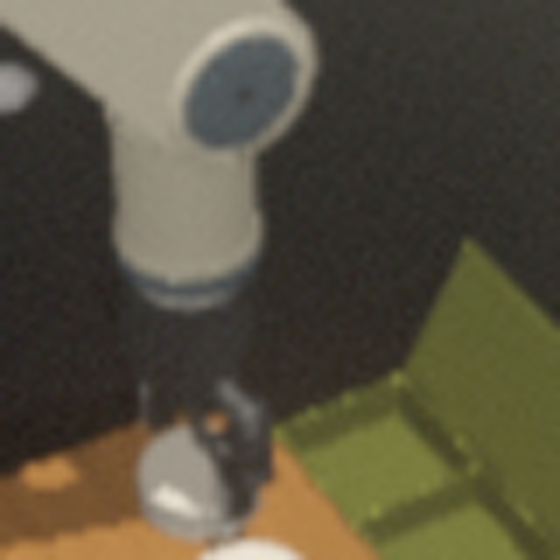

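The picture suggests the open fingertips sit higher than 22 mm below the TCP. I'll lower a bit and watch the force.

Emit:
step_arm --series "0.05 0 0.4 0 0 0; 0.05 0 0.75 0 0 0; 0.05 0 0.75 0 0 0"

```text
clock: 4.18
eef_pos: [469.1, 122.6, 61.8]
tcp_rot: [-3.142, -0.0, -2.911]
contact_force: [-0.6, 0.1, 0.2]
opening: 0.999
```

Run:
```python
from h import *
from rig import optics,r
s=r.sense(); print(s["eef_pos"],s["contact_force"])
f=optics.grab_frame("side")
cv2.imwrite("pics/c3.png",cv2.resize(f["color"][160:205,215:260],None,fx=13,fy=13,interpolation=cv2.INTER_CUBIC))
P=cloud(f)
m=(f["color"].max(-1)<75); w=P[160:205,215:260].reshape(-1,3); mm=m[160:205,215:260].ravel()
l=BX.l(w); k=mm&(abs(l[:,0]+115)<25)&(abs(l[:,1]-111)<70)&(l[:,2]>30)
print(k.sum(),np.percentile(l[k],[2,10,50,90],axis=0).round(0))
```

```text
[469.14220666 122.56628126  61.75388158] [-0.57576991  0.1107881   0.21799389]
209 [[-139.   43.   71.]
 [-136.   59.   85.]
 [-126.   76.  157.]
 [-105.  155.  208.]]
```

View pics/c3.png

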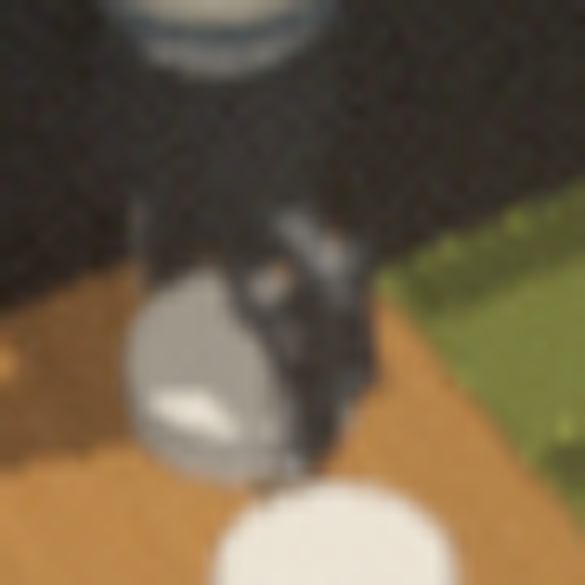

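Emit:
step_arm --series "0 0 0 0 0 0; 0 0 0 0 0 0; 0 0 0 0 0 0; 0 0 0 0 0 0" --grip 1 --newtons 20

```text
clock: 4.72
eef_pos: [469.3, 122.7, 62.4]
tcp_rot: [3.141, 0.0, -2.912]
contact_force: [-2.2, 0.9, 5.7]
opening: 0.879
```

Gripped at 74.7 mm, and a small upward force says the pot is bearing on the board. Next I'll work out the slide.

Run:
```python
from h import *
rel((*BX.w([-0.5,94,0])[0,:2],62.4))
```

```text
t 4.72 at [469.3 122.7  62.4] F [-2.2  0.9  5.7] op 0.879
shift cm [-11.54  -1.68   0.  ] turn [ 0.  0. -0.]
```

Emit:
step_arm --series "-0.8 -0.12 0 0 0 0; -2 -0.3 0 0 0 0; -3.2 -0.46 0 0 0 0; -4.4 -0.65 0 0 0 0; -5.6 -0.82 0 0 0 0; -6.8 -1 0 0 0 0; -8 -1.16 0 0 0 0; -9.2 -1.35 0 0 0 0; -10.5 -1.54 0 0 0 0; -11.5 -1.68 0 0 0 0"

```text
clock: 5.98
eef_pos: [586.0, 132.5, 61.8]
tcp_rot: [-3.142, 0.0, -2.911]
contact_force: [-0.0, -0.8, -2.2]
opening: 0.877
```

Run:
```python
from h import *
rel((*BX.w([-0.5,94,0])[0,:2],60))
look("d1",BX.segs())
```

```text
t 5.97 at [586.  132.5  61.8] F [-0.  -0.8 -2.2] op 0.877
shift cm [0.05 0.02 0.18] turn [-0.  0. -0.]
```

View pics/d1.png

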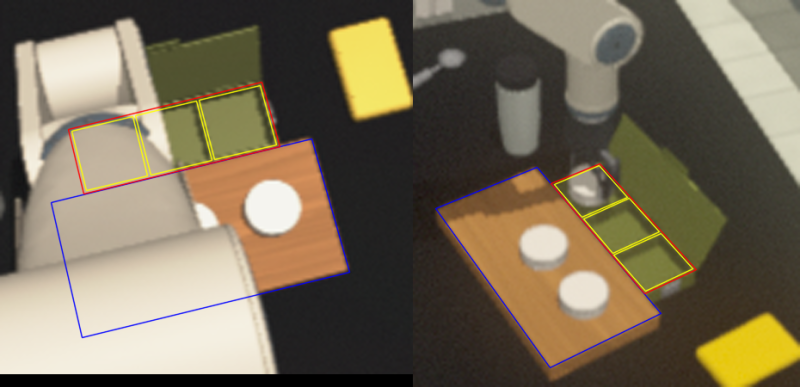

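The side view shows the pot held over the +y well (about 590,185). I'll lower it 3 mm and release.

Emit:
step_arm --series "0 0 0.25 0 0 0; 0 0 0.25 0 0 0"

```text
clock: 6.32
eef_pos: [584.3, 132.3, 59.0]
tcp_rot: [3.142, -0.001, -2.911]
contact_force: [1.0, 0.1, -1.6]
opening: 0.879
```

Emit:
step_arm --series "0 0 0 0 0 0; 0 0 0 0 0 0; 0 0 -2 0 0 0; 0 0 -5 0 0 0; 2 0 -5 0 0 0" --grip 0

```text
clock: 6.95
eef_pos: [568.6, 128.6, 113.4]
tcp_rot: [-3.142, 0.007, -2.911]
contact_force: [-1.3, 0.5, 0.0]
opening: 0.995
```

Run:
```python
from h import *
rel((470.6,19,110)); rel((470.6,19,62))
look("d2",BX.segs())
```

```text
t 6.95 at [568.6 128.6 113.4] F [-1.3  0.5  0. ] op 0.995
shift cm [12.04 -8.43  0.25] turn [-0.   0.4 -0. ]
t 6.95 at [568.6 128.6 113.4] F [-1.3  0.5  0. ] op 0.995
shift cm [12.08 -8.43  5.05] turn [-0.   0.4 -0. ]
```

View pics/d2.png

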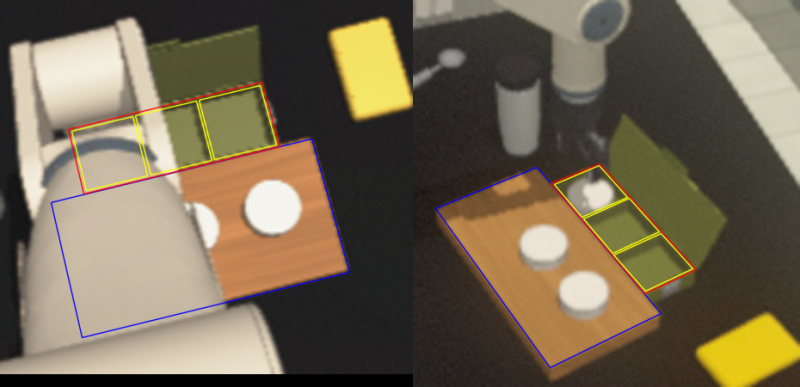

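The pot lies in the +y well (about 592,190). On to the middle pot.

Emit:
step_arm --series "2.5 -1.7 0 0 0 0; 5.5 -3.8 0 0 0 0; 8.5 -5.9 0 0 0 0; 11 -7.7 0 0 0 0; 12.04 -8.43 0 0 0 0; 12.04 -8.43 0 0 0 0; 12.04 -8.43 0.6 0 0 0"

```text
clock: 7.92
eef_pos: [469.2, 18.9, 103.8]
tcp_rot: [-3.141, 0.002, -2.911]
contact_force: [0.1, 0.5, -0.5]
opening: 1.007
```

Run:
```python
from h import *
from rig import optics
rel((470.6,19,62))
f=optics.grab_frame("side")
for p in pots(f,62): 
    if abs(p[2][1])<250: print(p[0],p[1],p[2].round(1))
overlay(f,[(circ(470.6,19,62),(0,200,0)),(circ(470.6,19,36),(200,0,200))],"pics/e1.png",(205,130,285,230),7)
```

```text
t 7.92 at [469.2  18.9 103.8] F [ 0.1  0.5 -0.5] op 1.007
shift cm [-0.13 -0.02  4.18] turn [-0.   0.1 -0. ]
[258.25123153 185.        ] 203 [573.1  95.8  62. ]
[239.41293532 206.31840796] 201 [461.6   3.   62. ]
[255.75362319 223.67753623] 276 [ 496.  -104.7   62. ]
```

View pics/e1.png

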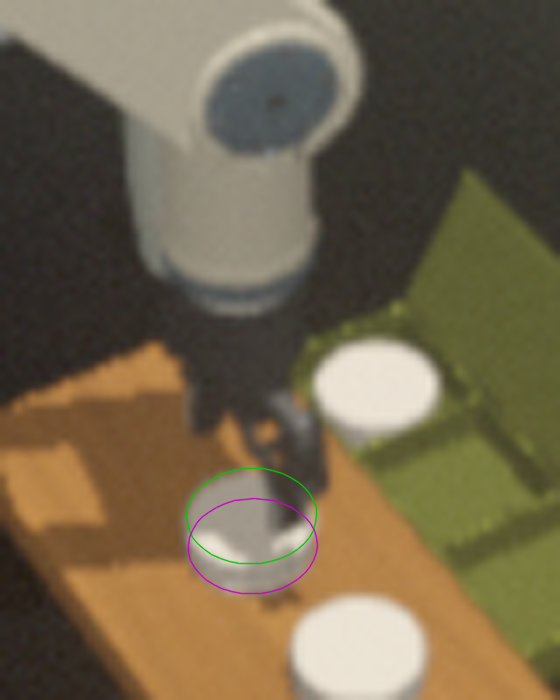

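Pot 1 fits its predicted outline, and the first pot lies flat in its well at (377,385). I'll descend and grip.

Emit:
step_arm --series "-0.1 0 1 0 0 0; -0.1 0 2.2 0 0 0; -0.1 0 3.4 0 0 0; -0.1 0 4.1 0 0 0; -0.1 0 4.1 0 0 0"

```text
clock: 8.6
eef_pos: [468.1, 18.6, 61.7]
tcp_rot: [3.141, -0.001, -2.911]
contact_force: [-0.2, -0.1, -0.1]
opening: 0.998
```

Emit:
step_arm --series "0 0 0 0 0 0; 0 0 0 0 0 0; 0 0 0 0 0 0; 0 0 0 0 0 0" --grip 1

```text
clock: 9.1
eef_pos: [468.5, 18.6, 62.8]
tcp_rot: [3.142, 0.0, -2.912]
contact_force: [-2.9, 0.7, 6.7]
opening: 0.877
```

Run:
```python
from h import *
rel((*BX.w([-0.5,0,0])[0,:2],62.4))
```

```text
t 9.1 at [468.5  18.6  62.8] F [-2.9  0.7  6.7] op 0.877
shift cm [-14.    -0.97   0.04] turn [ 0.  0. -0.]
```

Emit:
step_arm --series "-0.8 -0.06 0 0 0 0; -2.2 -0.15 0 0 0 0; -3.7 -0.25 0 0 0 0; -5.2 -0.36 0 0 0 0; -6.7 -0.46 0 0 0 0; -8.2 -0.57 0 0 0 0; -9.7 -0.67 0 0 0 0; -11.2 -0.78 0 0 0 0; -12.7 -0.88 0 0 0 0; -13.8 -0.97 0 0 0 0"

```text
clock: 10.35
eef_pos: [606.3, 40.8, 62.2]
tcp_rot: [-3.142, 0.0, -2.911]
contact_force: [0.9, -0.0, -1.0]
opening: 0.874
```

Run:
```python
from h import *
rel((*BX.w([-0.5,0,0])[0,:2],59.3))
look("e2",BX.segs())
```

```text
t 10.35 at [606.3  40.8  62.2] F [ 0.9 -0.  -1. ] op 0.874
shift cm [-0.08  0.01  0.29] turn [-0.  0. -0.]
```

View pics/e2.png

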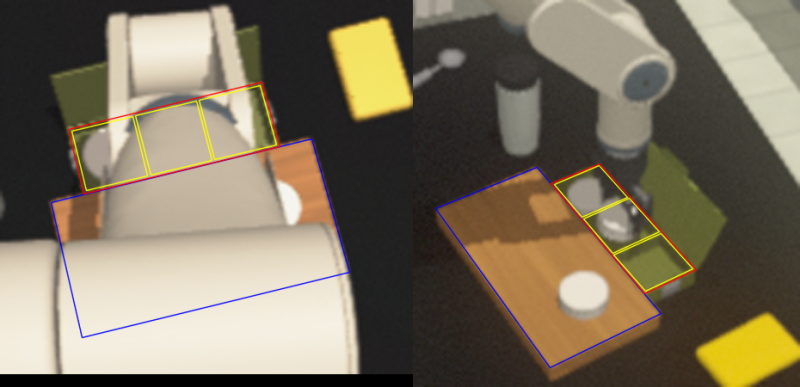

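The middle pot is now over the middle well (side view about 618,222), so I'll release it and go on to the third.

Emit:
step_arm --series "0 0 0.25 0 0 0; 0 0 0.25 0 0 0"

```text
clock: 10.7
eef_pos: [604.2, 40.5, 59.5]
tcp_rot: [3.141, -0.001, -2.911]
contact_force: [0.1, 0.6, -1.4]
opening: 0.877
```

Emit:
step_arm --series "0 0 0 0 0 0; 0 0 0 0 0 0; 0 0 -2 0 0 0; 0 0 -5 0 0 0; 2 0 -5 0 0 0" --grip 0

```text
clock: 11.32
eef_pos: [588.7, 36.3, 113.9]
tcp_rot: [-3.14, 0.007, -2.911]
contact_force: [-0.6, -0.1, -0.3]
opening: 0.997
```

Run:
```python
from h import *
rel((499.8,-95,110))
look("e3",BX.segs())
```

```text
t 11.32 at [588.7  36.3 113.9] F [-0.6 -0.1 -0.3] op 0.997
shift cm [ 11.66 -10.75   0.32] turn [-0.1  0.4  0. ]
```

View pics/e3.png

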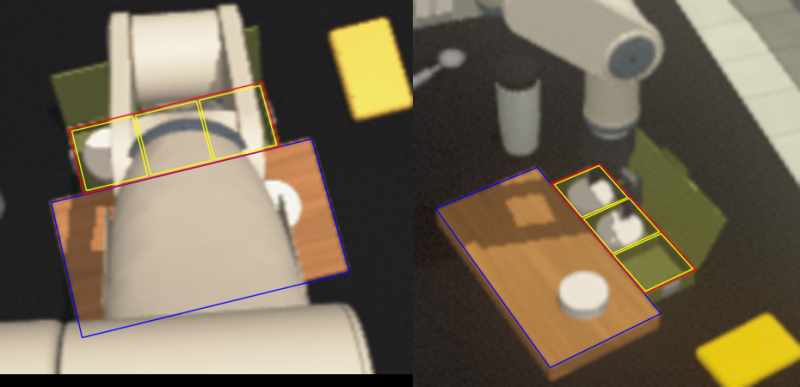

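The second pot is in the middle well (about 620,228).

Emit:
step_arm --series "2.5 -2.2 0 0 0 0; 5.5 -5 0 0 0 0; 8.5 -7.8 0 0 0 0; 10.8 -10 0 0 0 0; 11.66 -10.75 0 0 0 0; 11.66 -10.75 0 0 0 0; 11.66 -10.75 0.6 0 0 0"

```text
clock: 12.3
eef_pos: [497.9, -94.7, 104.2]
tcp_rot: [-3.141, 0.002, -2.911]
contact_force: [-0.2, -0.5, -1.2]
opening: 0.999
```

Run:
```python
from h import *
from rig import optics
rel((499.8,-95,62))
f=optics.grab_frame("side")
overlay(f,[(circ(499.8,-95,62),(0,200,0)),(circ(499.8,-95,36),(200,0,200))],"pics/f1.png",(210,140,310,240),6)
```

```text
t 12.3 at [497.9 -94.7 104.2] F [-0.2 -0.5 -1.2] op 0.999
shift cm [-0.17 -0.07  4.22] turn [-0.   0.1  0. ]
```

View pics/f1.png

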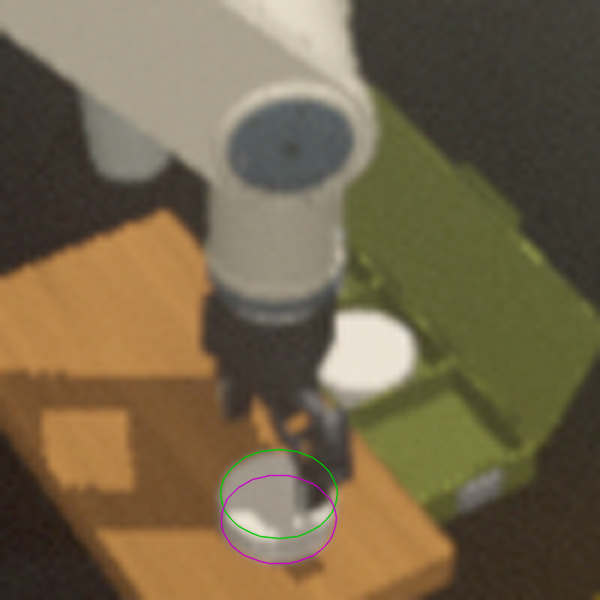

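The third pot also fits its outline, and the middle pot sits in its well.

Emit:
step_arm --series "-0.17 -0.05 1 0 0 0; -0.17 -0.05 2.2 0 0 0; -0.17 -0.05 3.4 0 0 0; -0.17 -0.05 4.1 0 0 0; -0.17 -0.05 4.15 0 0 0"

```text
clock: 12.98
eef_pos: [498.0, -95.2, 61.7]
tcp_rot: [3.141, -0.001, -2.912]
contact_force: [-0.3, 1.2, 0.3]
opening: 0.997
```

Emit:
step_arm --series "0 0 0 0 0 0; 0 0 0 0 0 0; 0 0 0 0 0 0; 0 0 0 0 0 0" --grip 1

```text
clock: 13.48
eef_pos: [498.6, -95.4, 62.7]
tcp_rot: [-3.141, 0.0, -2.911]
contact_force: [-0.7, -0.1, 2.8]
opening: 0.869
```

Run:
```python
from h import *
rel((*BX.w([-1,-94,0])[0,:2],62.4))
```

```text
t 13.47 at [498.6 -95.4  62.7] F [-0.7 -0.1  2.8] op 0.869
shift cm [-13.62   1.41   0.03] turn [-0.  0. -0.]
```

Emit:
step_arm --series "-0.8 0.08 0 0 0 0; -2.2 0.23 0 0 0 0; -3.7 0.38 0 0 0 0; -5.2 0.54 0 0 0 0; -6.7 0.69 0 0 0 0; -8.2 0.85 0 0 0 0; -9.7 1 0 0 0 0; -11.2 1.16 0 0 0 0; -12.6 1.31 0 0 0 0; -13.6 1.41 0 0 0 0"

```text
clock: 14.72
eef_pos: [628.6, -50.2, 62.2]
tcp_rot: [-3.142, 0.0, -2.911]
contact_force: [0.9, 0.4, -1.2]
opening: 0.873
```

Run:
```python
from h import *
rel((*BX.w([-1,-94,0])[0,:2],59.3))
look("f2",BX.segs())
```

```text
t 14.72 at [628.6 -50.2  62.2] F [ 0.9  0.4 -1.2] op 0.873
shift cm [ 0.07 -0.02  0.29] turn [-0.  0. -0.]
```

View pics/f2.png

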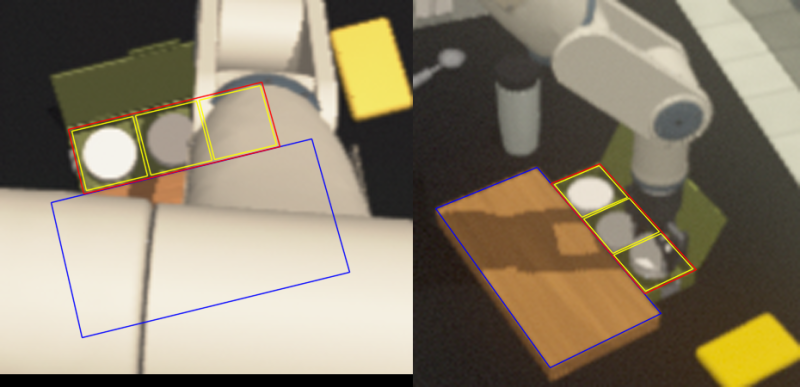

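The third pot is over the -y well (650,258) and the other two are seated. I'll release and rise clear of the lid.

Emit:
step_arm --series "0 0 0.25 0 0 0; 0 0 0.25 0 0 0"

```text
clock: 15.08
eef_pos: [626.9, -50.7, 59.5]
tcp_rot: [3.141, -0.001, -2.912]
contact_force: [0.9, 0.1, -1.2]
opening: 0.872
```

Emit:
step_arm --series "0 0 0 0 0 0; 0 0 0 0 0 0; 0 0 -2 0 0 0; 0 0 -5 0 0 0; 5 0 -9 0 0 0; 10 0 -14 0 0 0; 15 0 -17 0 0 0; 20 0 -17 0 0 0; 25 0 -17 0 0 0; 25 0 -17 0 0 0" --grip 0

```text
clock: 16.32
eef_pos: [381.3, -107.8, 231.1]
tcp_rot: [-3.141, 0.0, -2.913]
contact_force: [-0.4, -0.9, 0.2]
opening: 1.003
```

Run:
```python
from h import *
from rig import optics
import pickle
rel((600,0,250))
for n in("top","side"):
    f=optics.grab_frame(n); pickle.dump(f,open(f"g_{n}.pkl","wb"))
    P=BX.l(cloud(f).reshape(-1,3)).reshape(384,512,3)
    hsv=cv2.cvtColor(f["color"],cv2.COLOR_BGR2HSV)
    m=(hsv[...,0]>22)&(hsv[...,0]<45)&(hsv[...,1]>60)&(hsv[...,2]>40)&(f["depth"]>0)
    q=P[m]; q=q[(q[:,0]>52)&(q[:,2]>45)&(q[:,2]<160)&(abs(q[:,1])<120)]
    if len(q)>50:
        A=np.polyfit(q[:,2],q[:,0],1); print(n,len(q),"x=",A, "theta",90+np.degrees(np.arctan(A[0])),q[:,2].max(),np.percentile(q,99,axis=0).round(0))
    for k in(-1,0,1):
        c=(abs(P[...,0])<25)&(abs(P[...,1]-94*k)<25)
        z=P[c][:,2]; print(n,k,len(z),np.percentile(z,[5,50,95]).round(1) if len(z) else "")
    segs=BX.segs()
    for k in(-1,0,1):
        w=BX.w([0,94*k,0])[0]; segs.append((circ(w[0],w[1],30),(0,160,0)))
    overlay(f,segs,f"pics/g_{n}.png",(200,115,360,260) if n=="top" else (230,140,340,240),5)
```

```text
t 16.32 at [ 381.3 -107.8  231.1] F [-0.4 -0.9  0.2] op 1.003
shift cm [-23.74   5.54  -1.89] turn [-0.   0.  -0.1]
top 1321 x= [ 0.52223252 32.70017507] theta 117.57502774563142 138.93196555155987 [104. 117. 134.]
top -1 176 [26.9 31.5 36.3]
top 0 177 [27.1 31.4 34.8]
top 1 176 [27.2 31.1 35.2]
side 868 x= [ 0.50483139 33.31669376] theta 116.78607750295838 134.4551800688348 [101. 118. 129.]
side -1 108 [22.4 26.8 32.5]
side 0 96 [22.4 27.4 31.9]
side 1 89 [22.2 28.1 33.1]
```

View pics/g_top.png

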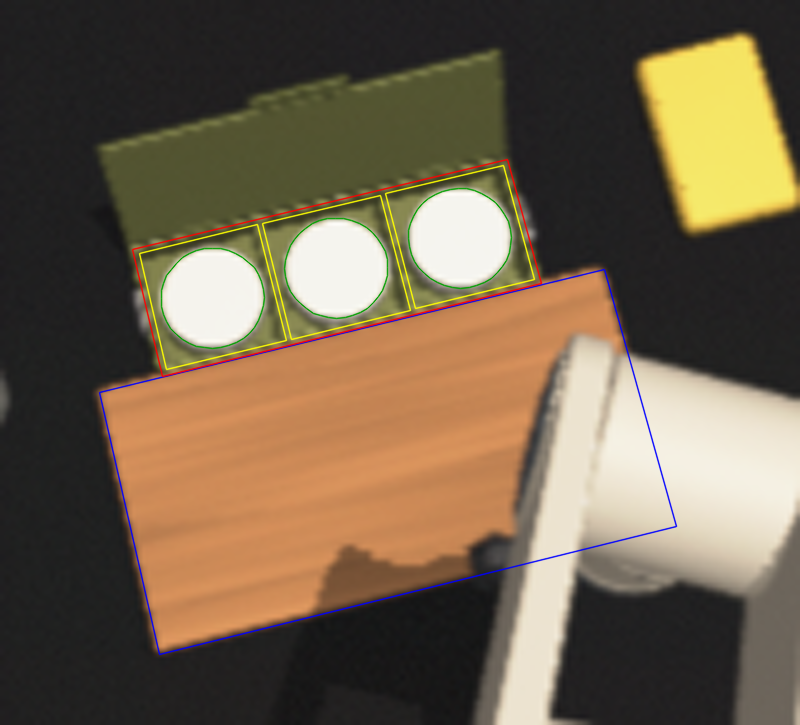

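View pics/g_side.png

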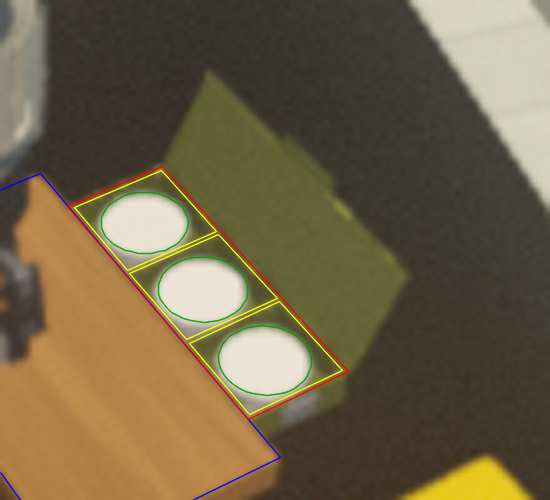

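All three pots lie flat in their wells: tops at z ≈ 31 mm and centred on the predicted circles in both views. The lid stands at about 117°. Next I'll close the fingers and go over and behind the lid.

Run:
```python
from h import *
for x in (150,): rel((*BX.w([x,0,0])[0,:2],240))
```

```text
t 16.43 at [ 384.8 -107.9  231.3] F [ 0.5 -1.  -0.5] op 1.001
shift cm [-40.08   9.47  -0.77] turn [-0.1  0.2 -0.1]
```

Emit:
step_arm --series "-2 0.5 -0.5 0 0 0; -6 1.4 -1 0 0 0; -11 2.6 -1 0 0 0; -16 3.8 -1 0 0 0; -21 5 -1 0 0 0; -26 6.1 -1 0 0 0; -31 7.3 -1 0 0 0; -35.5 8.4 -1 0 0 0; -38.5 9.1 -1 0 0 0; -40.1 9.5 -0.8 0 0 0" --grip 1

```text
clock: 17.68
eef_pos: [755.8, 79.7, 236.9]
tcp_rot: [3.141, 0.001, -2.91]
contact_force: [0.5, -0.0, -0.1]
opening: -0.001
```

Run:
```python
from h import *
from rig import optics,r
import pickle
rel((*BX.w([150,0,0])[0,:2],240))
s=r.sense(); t=s["eef_pos"]
f=optics.grab_frame("side")
ex=BX.R[:,0]
segs=[(np.array([t-11*ex+[0,0,-d],t+11*ex+[0,0,-d]]),c) for d,c in((0,(0,255,0)),(22,(0,0,255)),(35,(255,255,0)))]
overlay(f,segs,"pics/h1.png",(260,70,360,210),5)
P=cloud(f); L=BX.l(P.reshape(-1,3))-BX.l(t)[0]; L=L.reshape(384,512,3)
k=(abs(L[...,0])<20)&(abs(L[...,1])<40)&(L[...,2]<10)&(L[...,2]>-60)
print(k.sum(),np.percentile(L[k][:,2],[0,2,10,50]) if k.any() else "")
```

```text
t 17.68 at [755.8  79.7 236.9] F [ 0.5 -0.  -0.1] op -0.001
shift cm [ 0.31 -0.36 -0.31] turn [0.  0.  0.1]
36 [-24.72579236 -23.05019343 -17.49651634  -4.79611613]
```

View pics/h1.png

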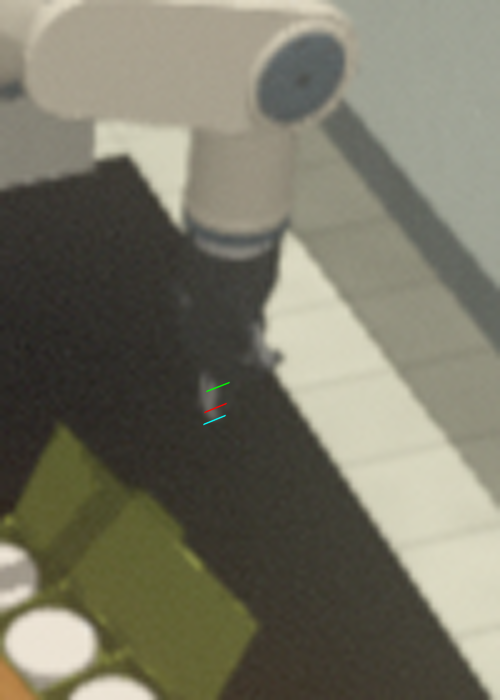

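The shut fingertips are about 22 to 24 mm below the TCP, and they're well behind the lid. I'll lower, then pull.

Emit:
step_arm --series "0 -0.3 3 0 0 0; 0 -0.3 6.5 0 0 0; 0 -0.3 9.5 0 0 0; 0 -0.3 11.2 0 0 0; 0 -0.3 11.2 0 0 0"

```text
clock: 18.35
eef_pos: [753.3, 74.2, 124.4]
tcp_rot: [3.141, -0.002, -2.911]
contact_force: [-0.8, -0.7, 0.4]
opening: -0.0
```

```bash
cat > lid.py <<'E'
from h import *
from rig import r
def go(rho=75):
    s=r.sense(); print("box TCP",BX.l(s["eef_pos"]).round(1),"F box",(s["contact_force"]@BX.R).round(1),"t",s["clock"])
    for th in (100,95,90,85,80,75,70,65,60,55,50,45,40,35,30,25,20,15,10,5,2,0,-2):
        t=np.radians(th); cx=49-rho*np.cos(t)+6*np.sin(t); cz=34.5+rho*np.sin(t)+6*np.cos(t)
        T=BX.w([cx+11,0,cz+22])[0]
        R0=Rn.from_euler("xyz",s["tcp_rot"]).as_matrix()
        print(th,"TCPbox",round(cx+11,1),round(cz+22,1),"shift",(R0.T@(T-s["eef_pos"])/10).round(2))
E
python3 -c "
from lid import *; go()"
```

```text
box TCP [[149.5  -1.2 124.4]] F box [-0.9 -0.5  0.4] t 18.35
100 TCPbox 78.9 129.3 shift [ 7.05  0.12 -0.48]
95 TCPbox 72.5 130.7 shift [ 7.7   0.12 -0.61]
90 TCPbox 66.0 131.5 shift [ 8.35  0.12 -0.69]
85 TCPbox 59.4 131.7 shift [ 9.    0.12 -0.71]
80 TCPbox 52.9 131.4 shift [ 9.66  0.12 -0.68]
75 TCPbox 46.4 130.5 shift [10.31  0.12 -0.59]
70 TCPbox 40.0 129.0 shift [10.95  0.12 -0.44]
65 TCPbox 33.7 127.0 shift [11.57  0.12 -0.23]
60 TCPbox 27.7 124.5 shift [12.18  0.12  0.02]
55 TCPbox 21.9 121.4 shift [12.76  0.12  0.33]
50 TCPbox 16.4 117.8 shift [13.31  0.12  0.69]
45 TCPbox 11.2 113.8 shift [13.82  0.12  1.09]
40 TCPbox 6.4 109.3 shift [14.3   0.12  1.54]
35 TCPbox 2.0 104.4 shift [14.74  0.12  2.03]
30 TCPbox -2.0 99.2 shift [15.14  0.12  2.55]
25 TCPbox -5.4 93.6 shift [15.48  0.12  3.11]
20 TCPbox -8.4 87.8 shift [15.78  0.12  3.7 ]
15 TCPbox -10.9 81.7 shift [16.03  0.12  4.31]
10 TCPbox -12.8 75.4 shift [16.22  0.12  4.93]
5 TCPbox -14.2 69.0 shift [16.35  0.12  5.58]
2 TCPbox -14.7 65.1 shift [16.41  0.12  5.97]
0 TCPbox -15.0 62.5 shift [16.43  0.12  6.23]
-2 TCPbox -15.2 59.9 shift [16.45  0.12  6.49]
```

Emit:
step_arm --series "1 0.12 0 0 0 0; 2.2 0.12 -0.1 0 0 0; 3 0.12 -0.2 0 0 0; 3.7 0.12 -0.3 0 0 0; 4.4 0.12 -0.3 0 0 0; 5.2 0.12 -0.4 0 0 0; 6 0.12 -0.5 0 0 0; 6.8 0.12 -0.6 0 0 0; 7.6 0.12 -0.7 0 0 0; 8.35 0.12 -0.7 0 0 0"

```text
clock: 19.6
eef_pos: [671.5, 55.4, 132.9]
tcp_rot: [3.142, -0.0, -2.911]
contact_force: [1.0, 0.7, 1.3]
opening: -0.0
```

Run:
```python
from lid import *
go()
look("i1",BX.segs())
```

```text
box TCP [[ 65.6  -0.7 132.9]] F box [1.1 0.5 1.3] t 19.6
100 TCPbox 78.9 129.3 shift [-1.34  0.08  0.36]
95 TCPbox 72.5 130.7 shift [-0.7   0.08  0.22]
90 TCPbox 66.0 131.5 shift [-0.04  0.08  0.14]
85 TCPbox 59.4 131.7 shift [0.61 0.07 0.12]
80 TCPbox 52.9 131.4 shift [1.27 0.07 0.15]
75 TCPbox 46.4 130.5 shift [1.92 0.07 0.24]
70 TCPbox 40.0 129.0 shift [2.56 0.07 0.39]
65 TCPbox 33.7 127.0 shift [3.18 0.07 0.59]
60 TCPbox 27.7 124.5 shift [3.79 0.07 0.85]
55 TCPbox 21.9 121.4 shift [4.37 0.07 1.15]
50 TCPbox 16.4 117.8 shift [4.92 0.07 1.51]
45 TCPbox 11.2 113.8 shift [5.43 0.07 1.91]
40 TCPbox 6.4 109.3 shift [5.92 0.07 2.36]
35 TCPbox 2.0 104.4 shift [6.36 0.07 2.85]
30 TCPbox -2.0 99.2 shift [6.75 0.07 3.37]
25 TCPbox -5.4 93.6 shift [7.1  0.07 3.93]
20 TCPbox -8.4 87.8 shift [7.4  0.07 4.51]
15 TCPbox -10.9 81.7 shift [7.64 0.07 5.12]
10 TCPbox -12.8 75.4 shift [7.84 0.07 5.75]
5 TCPbox -14.2 69.0 shift [7.97 0.07 6.39]
2 TCPbox -14.7 65.1 shift [8.03 0.07 6.78]
0 TCPbox -15.0 62.5 shift [8.06 0.07 7.04]
-2 TCPbox -15.2 59.9 shift [8.07 0.07 7.3 ]
```

View pics/i1.png

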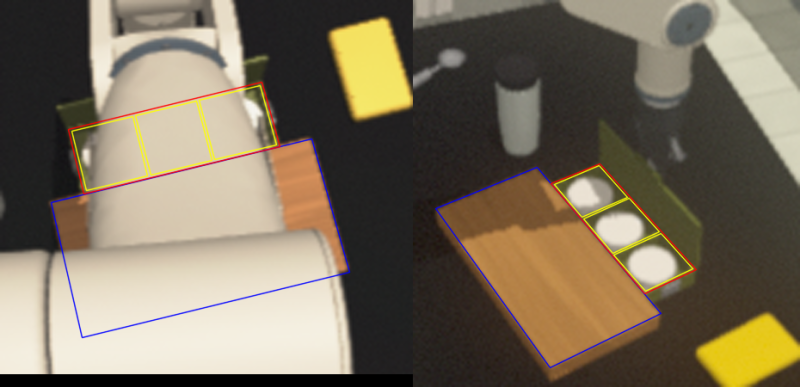

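The side view shows the lid near vertical, with a contact force of only about 1 N. I'll keep following the arc.

Emit:
step_arm --series "0.6 0.07 0.12 0 0 0; 1.27 0.07 0.15 0 0 0; 1.92 0.07 0.24 0 0 0; 2.56 0.07 0.39 0 0 0; 3.18 0.07 0.59 0 0 0; 3.79 0.07 0.85 0 0 0; 4.37 0.07 1.15 0 0 0; 4.92 0.07 1.51 0 0 0; 5.43 0.07 1.91 0 0 0; 5.92 0.07 2.36 0 0 0"

```text
clock: 20.95
eef_pos: [613.9, 42.7, 109.0]
tcp_rot: [3.142, -0.0, -2.911]
contact_force: [-0.5, -0.2, 1.4]
opening: 0.002
```

Run:
```python
from lid import *
go()
look("i2",BX.segs())
```

```text
box TCP [[  6.5  -0.  109. ]] F box [-0.6 -0.1  1.4] t 20.95
100 TCPbox 78.9 129.3 shift [-7.24  0.   -2.03]
95 TCPbox 72.5 130.7 shift [-6.6   0.   -2.17]
90 TCPbox 66.0 131.5 shift [-5.95  0.   -2.25]
85 TCPbox 59.4 131.7 shift [-5.29  0.   -2.27]
80 TCPbox 52.9 131.4 shift [-4.63  0.   -2.24]
75 TCPbox 46.4 130.5 shift [-3.98  0.   -2.15]
70 TCPbox 40.0 129.0 shift [-3.34  0.   -2.  ]
65 TCPbox 33.7 127.0 shift [-2.72  0.   -1.8 ]
60 TCPbox 27.7 124.5 shift [-2.12  0.   -1.54]
55 TCPbox 21.9 121.4 shift [-1.54  0.   -1.24]
50 TCPbox 16.4 117.8 shift [-0.99  0.   -0.88]
45 TCPbox 11.2 113.8 shift [-0.47  0.   -0.48]
40 TCPbox 6.4 109.3 shift [ 0.01  0.   -0.03]
35 TCPbox 2.0 104.4 shift [0.45 0.   0.46]
30 TCPbox -2.0 99.2 shift [0.85 0.   0.98]
25 TCPbox -5.4 93.6 shift [1.2  0.   1.54]
20 TCPbox -8.4 87.8 shift [1.5  0.   2.12]
15 TCPbox -10.9 81.7 shift [1.74 0.   2.73]
10 TCPbox -12.8 75.4 shift [1.93 0.   3.36]
5 TCPbox -14.2 69.0 shift [2.07 0.   4.  ]
2 TCPbox -14.7 65.1 shift [2.13 0.   4.39]
0 TCPbox -15.0 62.5 shift [2.15 0.   4.65]
-2 TCPbox -15.2 59.9 shift [2.17 0.   4.91]
```

View pics/i2.png

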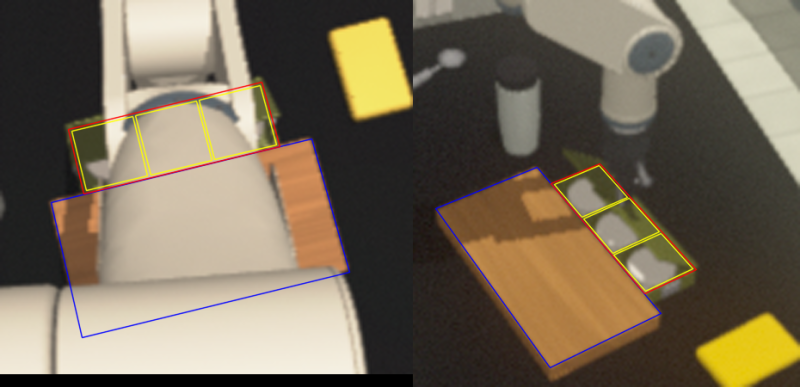

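The lid is at about 40°, hanging over the box. I'll go on down to about 8°.

Emit:
step_arm --series "0.45 0 0.46 0 0 0; 0.85 0 0.98 0 0 0; 1.2 0 1.54 0 0 0; 1.5 0 2.12 0 0 0; 1.74 0 2.73 0 0 0; 1.93 0 3.36 0 0 0; 2.02 0 3.75 0 0 0; 2.07 0 4 0 0 0; 2.07 0 4 0 0 0"

```text
clock: 22.18
eef_pos: [594.1, 38.0, 69.1]
tcp_rot: [3.142, -0.0, -2.911]
contact_force: [0.5, -0.6, -0.5]
opening: -0.002
```

Emit:
step_arm --series "0.04 0 0.15 0 0 0; 0.06 0 0.3 0 0 0; 0.08 0 0.45 0 0 0; 0.08 0 0.5 0 0 0; 0.08 0 0.5 0 0 0"

```text
clock: 22.8
eef_pos: [593.2, 37.8, 64.2]
tcp_rot: [3.142, -0.0, -2.911]
contact_force: [-0.2, 0.2, 0.4]
opening: 0.0
```

Emit:
step_arm --series "0 0 0.07 0 0 0; 0 0 0.14 0 0 0; 0 0 0.2 0 0 0; 0 0 0.2 0 0 0"

```text
clock: 23.3
eef_pos: [593.2, 37.9, 62.6]
tcp_rot: [3.142, -0.0, -2.911]
contact_force: [-1.3, -0.7, 5.3]
opening: 0.003
```

Emit:
step_arm --series "0 0 0.05 0 0 0; 0 0 0.1 0 0 0; 0 0 0.1 0 0 0"

```text
clock: 23.68
eef_pos: [593.3, 37.8, 62.4]
tcp_rot: [-3.142, -0.0, -2.911]
contact_force: [-4.7, -0.2, 15.3]
opening: -0.008
```

The force rises to 15 N with no further travel at a tip height of about 40.5 mm, so the lid is on its stop. I'll retreat and check.

Emit:
step_arm --series "0 0 -1 0 0 0; 0 0 -4 0 0 0; 0 0 -8 0 0 0; 4 0 -12 0 0 0; 9 0 -15 0 0 0; 14 0 -15 0 0 0; 19 0 -15 0 0 0; 23 0 -15 0 0 0; 25 0 -15 0 0 0; 25 0 -15 0 0 0"

```text
clock: 24.92
eef_pos: [350.0, -19.3, 211.7]
tcp_rot: [-3.141, 0.001, -2.912]
contact_force: [2.1, -0.9, -0.3]
opening: -0.002
```

Run:
```python
from h import *
from rig import optics,r
s=r.sense(); print(s["clock"],s["eef_pos"])
for n in("top","side"):
    f=optics.grab_frame(n)
    P=BX.l(cloud(f).reshape(-1,3)).reshape(384,512,3)
    for x in(-40,-20,0,20,40):
        c=(abs(P[...,0]-x)<8)&(abs(P[...,1])<125); print(n,x,c.sum(),np.median(P[c][:,2]).round(1))
    rect=BX.w([[49,-144,40.5],[49,144,40.5],[-51,144,40.5],[-51,35,40.5],[-62,35,40.5],[-62,-35,40.5],[-51,-35,40.5],[-51,-144,40.5],[49,-144,40.5]])
    overlay(f,[(rect,(0,0,255))],f"pics/j_{n}.png",(170,90,440,270) if n=="top" else (190,110,340,240),2.9 if n=="top" else 5)
```

```text
24.925 [349.96182972 -19.34017862 211.69961603]
top -40 300 41.7
top -20 291 41.8
top 0 291 41.8
top 20 280 41.8
top 40 285 41.9
side -40 173 37.8
side -20 166 37.4
side 0 160 37.2
side 20 163 37.5
side 40 145 36.8
```

View pics/j_top.png

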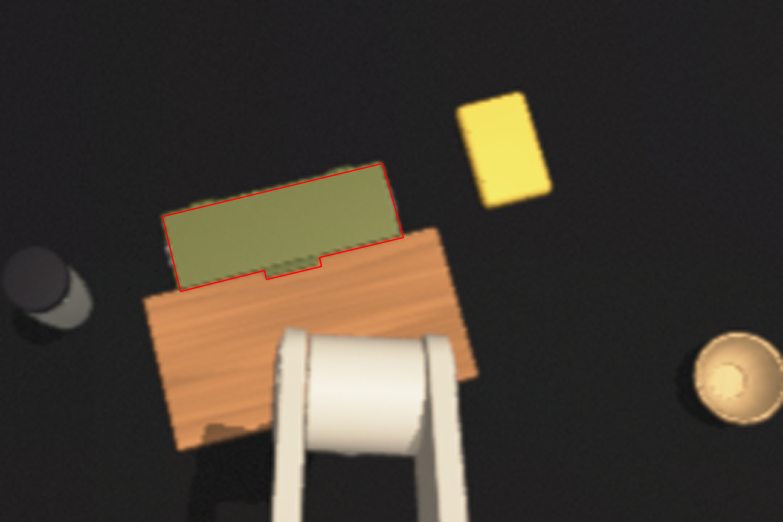

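View pics/j_side.png

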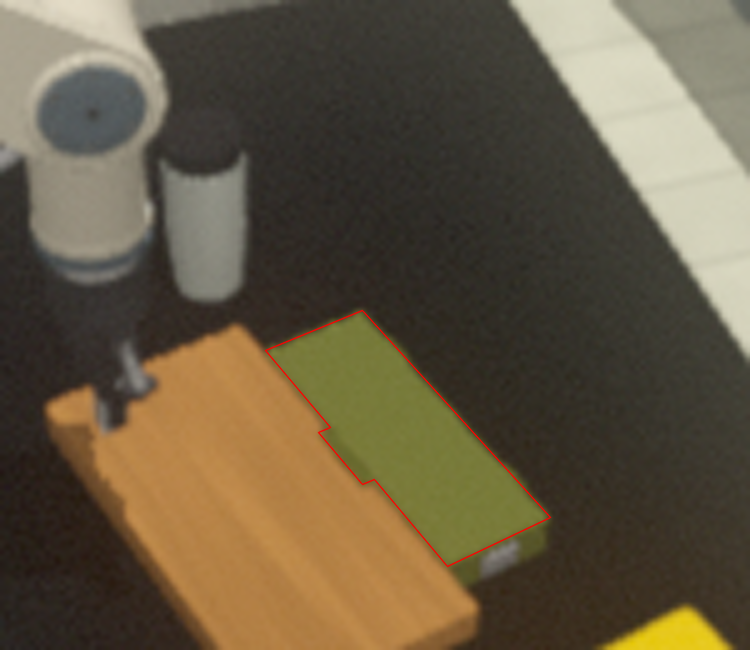

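The lid fits the shut outline in both views, and its height is level from hinge to free edge within 0.2 mm in the top view. The tumbler, ice pack and bowl look where they were. Handing in.

Run:
```python
from rig import r,workorder
print(r.sense()["qvel"].round(3)); print(workorder.sign_off())
```

```text
[ 0.004  0.015 -0.009 -0.001  0.001 -0.001]
the job is handed in; nothing more can be done
None
```

The lunchbox is packed and shut, and I handed the job in at about 25 s on the robot's clock; no verdict came back.

- **Pots:** I gripped each one at 20 N and slid it along the board and over its edge to the centre of its own well. There I lowered it about 3 mm and let it drop the rest of the way, because the open fingers are too wide to go into a well. Both views then showed all three pots centred in their wells. The top camera's depth put their tops at about 31 mm against 30 expected, so they lie flat.
- **Lid:** I swung it over from behind with closed fingers, at about 1 N or less wherever I read the force. I then pressed it down until it stopped, at about 15 N with no further travel. Afterwards its outer face was level from hinge to free edge within 0.2 mm in the top view, and its outline matched the shut position in both views.
- **Other objects:** the tumbler, ice pack and bowl look unmoved, though I judged this by eye. The spoon was outside my last close-up pictures; the arm never worked near it.

**Disagreement between cameras:** the side camera's depth read about 4 mm lower than the top camera's throughout: 27 against 31 mm on the pots, and 37 against 42 mm on the lid. I treated that as calibration error.

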